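# Move the furnace probe carriage to a new mark and re-clamp its travel stop

### The arm

A 6-joint arm with a two-finger parallel gripper is mounted at the origin on the work surface. World frame = base frame: x ahead of the robot, y to its left, z up, the work surface at z = 0. Lengths are in m, angles in degrees, forces in N, time in s.
With the tool pointing down it reaches from about 0.325 to 0.85 m from the base axis. Payload 15.5 kg.
Tool frame: the origin (TCP) lies midway between the tips of the shut fingers; the grasp point (between the pads) lies 19 mm behind it; z points along the fingers, y is the line along which they close (so a half turn about z gives the same grasp; the last joint's range is limited). The gripper opens to 91 mm and grips with 3 to 60 N. Pads are 32 mm wide; open, the fingers measure 118 mm over their backs; the gripper's body (76 mm by 178 mm) begins 60 mm behind the grasp point.
Start: joints at [-77.951, 28.281, 77.091, -0, 74.628, -5.472], TCP at [0.188, -0.596, 0.214] pointing down, gripper open.
Joint ranges: [-166.48, 166.48], [-47.26, 123.95], [12.59, 153.08], [-70.14, 250.14], [6.76, 159.57], [-176.63, 176.63]. Speed limits (degrees/s): [108.29, 108.29, 147.25, 172.46, 172.46, 172.46].

### API

Orientations are given as a 3x3 rotation matrix whose columns are the frame's x, y, z axes.
In Python, from bench import ctrl gives the robot as it stands. The module is installed in compiled form; this text tells all that it offers. Calls block until the motion is done:
- ctrl.goto(position, orientation): joint-space move of the TCP to a pose.
- ctrl.move_l(position, vel=0.15, ori=None, contact_N=None): straight line of the TCP; ori=None keeps the orientation; vel is the mean speed in m/s. With contact_N (N) it stops when the force on the tool has changed by that much, and returns True; else False.
- ctrl.movej(angles): joint-space move.
- ctrl.command_gripper(opening): opening from 0.0 (shut) to 1.0 (fully open); the grip force is fixed at half the most; returns when the fingers have stopped.
- ctrl.sleep(seconds).
- ctrl.ik(position, orientation): joint angles nearest the present ones, or None.
- ctrl.read_camera(name): name is "side" or "top"; returns the picture (384x512x3 uint8, blue, green, red); there is no depth.
- ctrl.camera_params(name): a dict with "fx", "fy", "cx", "cy" (pixels), "D" ([k1, k2, p1, p2, k3] as OpenCV has them; the pictures are not rectified), "pose" (4x4, takes a point from camera to world coordinates). Camera axes: x right, y up, looking along -z (the intrinsics and any distortion apply to the point x, -y, -z); pixel columns grow to the right and rows downward; lengths in m; the calibration is good to about 2 mm. A picture is of the moment at which its call begins. camera_params takes no time and is no camera call.
A pose or a line that the arm cannot do raises ctrl.MotionError and nothing moves.
- ctrl.sign_off(): hands the job in; it is judged then, once.
Readings, each from a call of its own:
- ctrl.current_t(): time.
- ctrl.current_q(): joint angles.
- ctrl.current_dq(): joint speeds.
- ctrl.current_effort(): joint torques, N m.
- ctrl.current_tool_pos(): TCP position.
- ctrl.current_eef_rot(): TCP orientation.
- ctrl.current_contact_force(): force on the tool from outside, world axes, zero at the start.
- ctrl.current_wrist_torque(): the same for the moment, N m.
- ctrl.current_grip_width(): opening from 0.0 (shut) to 1.0 (fully open).
- ctrl.current_grasp_force(): force on a finger pad.
Only numpy, scipy, OpenCV 4.12 (cv2) and the standard library are available. Lean on these libraries where they do the work, as an engineer would, in place of code of your own. Each camera call takes 0.05 s, during which the arm holds its last target. There are 200 camera calls.

### The job

A pointer stands at the front of the slide rail, left or right of the probe carriage. Undo the clamp of the stop on that side only, slide the carriage along until its centre stands at the pointer, and clamp that stop again fully tight where it touches the carriage. The other stop keeps the old setting: leave it clamped where it is, and do not disturb the other things on the bench.

Things in the scene. Friction and masses are not known exactly. Their poses are not given: they have to be found in the camera images.
- rail: fixed aluminium slide rail, 620 x 110 mm, on the bench, with a grey furnace (240 x 240 mm, 195 mm high, 380 to 620 mm along y) fixed at its left end. Origin at bench height under the rail's middle; y runs along the rail to the furnace (left), -x faces the robot. Parts slide on it within 280 mm either way
- carriage: probe carriage: grey block 100 mm (x) by 80 mm (y), 42 to 87 mm high; slides along the rail's y with about 6 N, stays where left. Steel push post on its centre, 18 mm thick, black cap 24 mm wide, top 139 mm high. Behind it (x +70 mm, 105 mm high) a level white tube, 14 mm thick, runs 400 mm left into the furnace and 100 mm right. Origin at bench height under its centre, axes as the rail's
- stop_left: left clamp stop: aluminium block 70 mm (x) by 60 mm (y), 42 to 82 mm high, on the rail left (+y) of the carriage; touches the carriage when their origins are 70 mm apart. Slides along the rail with about 2 N when free, held by friction when clamped. Origin at bench height under its centre, on the axis of its clamp knob; axes as the rail's
- stop_right: the right clamp stop, the same block on the carriage's right (-y)
- lever_left (a joint): angle of the left clamp knob, black with one long arm, turning about the upright axis through the stop's centre. 0 = fully tight, arm points to the front (rail -x); 1.57 = fully free, arm points along the rail away from the carriage (+y). Grips below 0.5. Arm 14 mm wide, 97 to 113 mm high, with a 22 mm round end 80 mm from the axis. Takes 0.2 to 0.35 N m; stays where left
- lever_right (a joint): angle of the right stop's clamp knob, the mirror image: 0 = fully tight, arm to the front (-x of the rail); 1.57 = fully free, arm pointing along the rail away from the carriage (-y)
- lever_left_tip (a point): top of the round end of the left clamp arm, 80 mm from the knob's axis, 114 mm above the bench
- lever_right_tip (a point): top of the round end of the right clamp arm, 80 mm from the knob's axis, 114 mm above the bench
- pointer: the pointer that marks where the carriage's centre is to stand: fixed dark steel foot 75 x 40 mm on the bench in front of the rail, with a stem and on it a flat steel arrow, 96 mm long, 40 mm wide at its tail, narrowing to 10 mm, 56 to 62 mm high, that points at the rail. Origin at bench height on the arrow's centre line, 26 mm short of the tip; axes as the rail's. The mark is its y along the rail
- pointer_tip (a point): the tip of the pointer's arrow blade, 62 mm high
- blank_base: not the pointer: the same dark foot, fixed, carrying only a plain upright steel stud 26 mm thick, its top 60 mm high, no arrow. It marks nothing. Origin as the pointer's
- crucible: loose white crucible, 52 mm across, 45 mm high, in front of the carriage; leave alone. Origin under its centre
- bottle: loose amber bottle, 60 mm across, 150 mm high, behind the rail; leave alone. Origin under its centre
- beaker: loose glass beaker, 72 mm across, 90 mm high, in front of the rail; leave alone. Origin under its centre
- jar: loose jar, 68 mm across, 80 mm high, in front of the rail; leave alone. Origin under its centre
- firebrick: loose firebrick, 110 x 65 x 50 mm, behind the rail; leave alone. Origin under its centre
- boat: loose white ceramic boat, 90 x 32 x 22 mm, behind the rail; leave alone. Origin under its centre

How it is judged:
By the outcome, as a careful person would: the job done as asked, in the order asked, and still so for the second after the job is handed in, with the robot touching nothing.
It also fails if it takes over 61 s, if anything falls off the work surface, if the arm or the gripper's body presses on something with over 40 N, if the wrist force passes 120 N, or if a joint passes its speed limit or range.

## Working session

There is one attempt and no reset: what is moved stays moved. The work goes in short steps, each a Python script; the robot and the scene stay as the last script left them, time stands still between calls to the robot, and variables do not carry over. Pictures are saved under pics/ and viewed, at most 10 in all, crops included, and the job is handed in when it is done.

```bash
mkdir -p pics; ls; python3 - <<'E'
from bench import ctrl
import cv2,numpy as np
np.set_printoptions(precision=4,suppress=True)
for n in("top","side"):
    cv2.imwrite(f"pics/{n}0.png",ctrl.read_camera(n)); print(ctrl.camera_params(n))
print(ctrl.current_t())
E
```

```text
pics
{'fx': 390.5319795277352, 'fy': 390.5319795277352, 'cx': 256.7117101725853, 'cy': 183.99059902530033, 'D': array([0.0253, 0.    , 0.    , 0.    , 0.    ]), 'pose': array([[-0.0282,  0.9855, -0.167 ,  0.4008],
       [-0.9996, -0.0289, -0.0013,  0.0047],
       [-0.0061,  0.1669,  0.986 ,  0.9264],
       [ 0.    ,  0.    ,  0.    ,  1.    ]])}
{'fx': 427.72759832063304, 'fy': 427.72759832063304, 'cx': 252.35103466402134, 'cy': 189.07745282076914, 'D': array([0.0073, 0.    , 0.    , 0.    , 0.    ]), 'pose': array([[-0.9265,  0.224 , -0.3025,  0.2921],
       [-0.3764, -0.5515,  0.7444,  0.7021],
       [-0.0001,  0.8035,  0.5953,  0.6614],
       [ 0.    ,  0.    ,  0.    ,  1.    ]])}
0.1
```

View pics/top0.png

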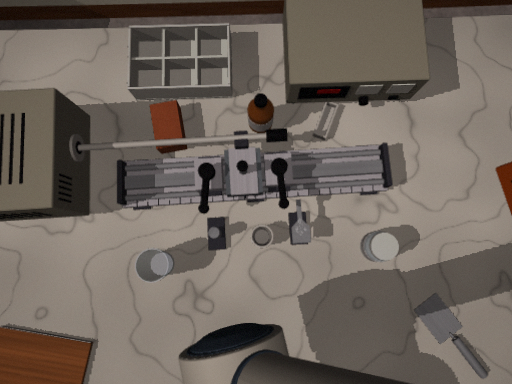

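View pics/side0.png

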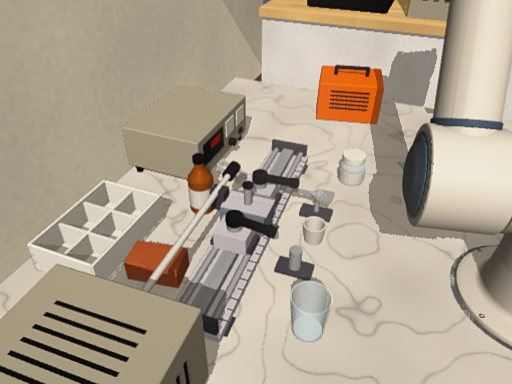

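The pointer's arrow is at about (301,215) in the top view, right of the carriage. The bare stud, at (216,232), is on the left, so the right stop (knob 279,167; tip 284,203) is the one to move. I'll zoom in to measure precisely.

```bash
cat > h.py <<'E'
from bench import ctrl
import cv2,numpy as np
np.set_printoptions(precision=4,suppress=True)
def ray(n,uv):
    p=ctrl.camera_params(n);K=np.array([[p['fx'],0,p['cx']],[0,p['fy'],p['cy']],[0,0,1]])
    x,y=cv2.undistortPoints(np.array([[uv]],float),K,p['D'])[0,0]
    T=p['pose'];d=T[:3,:3]@[x,-y,-1];return T[:3,3],d
def at(n,uv,z):
    o,d=ray(n,uv);return o+d*(z-o[2])/d[2]
def proj(n,P):
    p=ctrl.camera_params(n);T=np.linalg.inv(p['pose']);c=T[:3,:3]@P+T[:3,3]
    K=np.array([[p['fx'],0,p['cx']],[0,p['fy'],p['cy']],[0,0,1]])
    return cv2.projectPoints(np.array([[[c[0],-c[1],-c[2]]]]),np.zeros(3),np.zeros(3),K,p['D'])[0][0,0]
def crop(img,x0,y0,w,h,s,f):
    cv2.imwrite(f,cv2.resize(img[y0:y0+h,x0:x0+w],None,fx=s,fy=s,interpolation=cv2.INTER_CUBIC))
E
python3 - <<'E'
from h import *
t=cv2.imread('pics/top0.png');s=cv2.imread('pics/side0.png')
crop(t,190,135,130,100,6,'pics/tc.png');crop(s,210,130,130,100,6,'pics/sc.png')
E
```

```text
(no output)
```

View pics/tc.png

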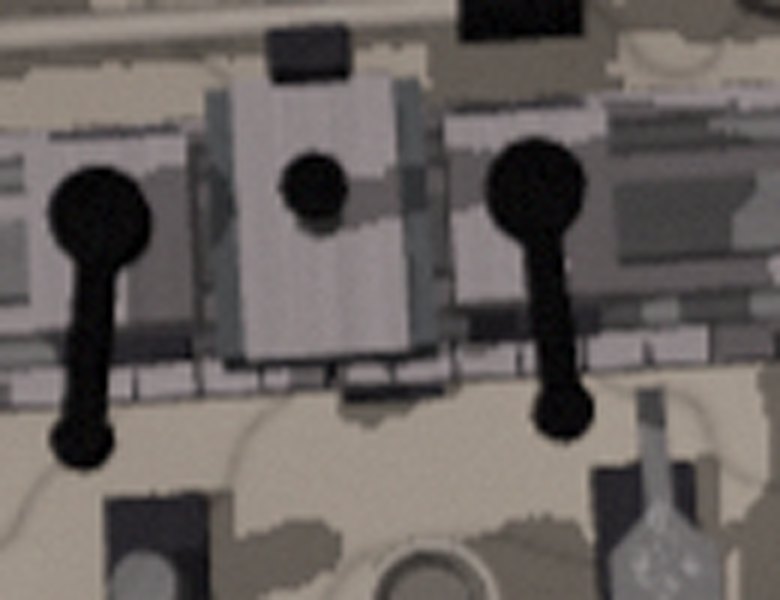

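View pics/sc.png

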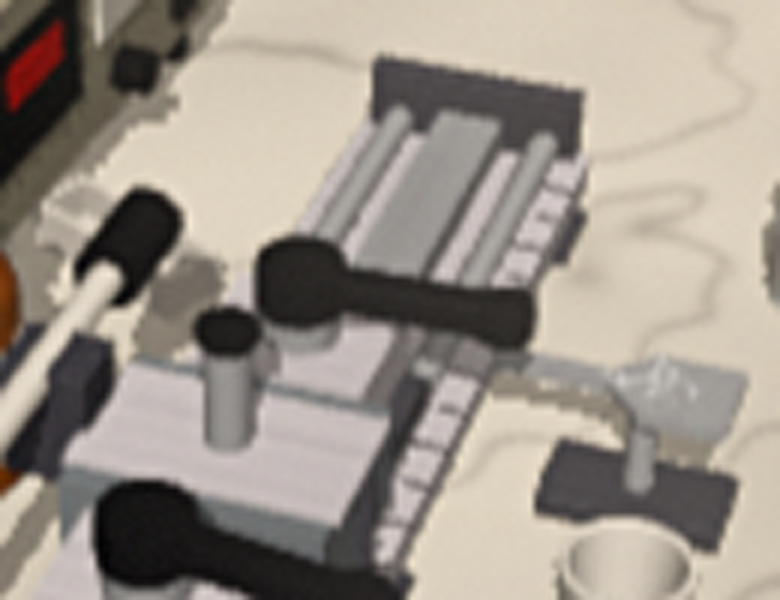

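Top crop: cap at (315,187), left tip (82,440), right tip (563,410), arrow tip (651,392). The arm is in front of the arrow tip, and the carriage has a small gap to both stops.

```bash
python3 - <<'E'
from h import *
t=cv2.imread('pics/top0.png');s=cv2.imread('pics/side0.png')
c=lambda u,v:((u+.5)/6-.5+190,(v+.5)/6-.5+135)
cs=lambda u,v:((u+.5)/6-.5+210,(v+.5)/6-.5+130)
def A(nm,p,z): r=at('top',c(*p),z);print(nm,r);return r
cap=A('cap',(315,187),.139);L=A('Ltip',(82,440),.114);R=A('Rtip',(563,410),.114)
T=A('ptip',(651,390),.062);N=A('pneck',(656,505),.062)
KL=A('knobL',(100,217),.125);KR=A('knobR',(536,187),.125)
a=A('c_fl',(243,358),.087);b=A('c_fr',(411,348),.087);d=A('c_bl',(233,82),.087);e=A('c_br',(394,76),.087)
print('carr c',(a+b+d+e)/4, np.linalg.norm(a-b),np.linalg.norm(a-d))
e1=at('top',(121,204),.03);
print('side cap',at('side',cs(228,332),.139),'Rtip',at('side',cs(511,307),.114),'Ltip',at('side',cs(385,580),.114),'ptip',at('side',cs(525,363),.062))
ang=lambda v:np.degrees(np.arctan2(-v[0],v[1]))
print('yaw', ang(L-R),ang(KL-KR),'from x', [np.degrees(np.arctan2(v[1],v[0])) for v in (T-N,d-a,e-b)])
y=np.radians(ang(L-R));
uy=np.array([-np.sin(y),np.cos(y)])
for n,p in dict(cap=cap,L=L,R=R,T=T,KL=KL,KR=KR).items(): print(n,'along y rel cap',(p-cap)[:2]@uy,'x',(p-cap)[:2]@[np.cos(y),np.sin(y)])
# rail line fit: end caps in the top view (black)
hsv=cv2.cvtColor(t,cv2.COLOR_BGR2GRAY)
E
```

```text
cap [0.5731 0.0348 0.139 ]
Ltip [0.491  0.1188 0.114 ]
Rtip [ 0.4966 -0.049   0.114 ]
ptip [ 0.5093 -0.0853  0.062 ]
pneck [ 0.4666 -0.0852  0.062 ]
knobL [0.5677 0.1106 0.125 ]
knobR [ 0.5739 -0.0419  0.125 ]
c_fl [0.5221 0.0642 0.087 ]
c_fr [0.5239 0.0033 0.087 ]
c_bl [0.625  0.0661 0.087 ]
c_br [0.6255 0.0067 0.087 ]
carr c [0.5741 0.0351 0.087 ] 0.06089501756780102 0.1029829311310272
side cap [0.5723 0.039  0.139 ] Rtip [ 0.4952 -0.0463  0.114 ] Ltip [0.4869 0.1133 0.114 ] ptip [ 0.498  -0.0834  0.062 ]
yaw 1.9234072029797182 2.3328941987868417 from x [np.float64(-0.1804385794832454), np.float64(1.0816087087239554), np.float64(1.8875077308828931)]
cap along y rel cap 0.0 x 0.0
L along y rel cap 0.08672981287230591 x -0.07930260922608191
R along y rel cap -0.08111437223991948 x -0.0793026092260819
T along y rel cap -0.11788686438837002 x -0.0678697116041013
KL along y rel cap 0.07592090780753864 x -0.0028852711966639985
KR along y rel cap -0.07666910557298272 x -0.001794707623378598
```

```bash
python3 - <<'E'
from h import *
t=cv2.imread('pics/top0.png');g=cv2.cvtColor(t,cv2.COLOR_BGR2GRAY).astype(float)
# tube centreline: bright band between cols 95..225
P=[]
for u in list(range(92,148,4))+list(range(188,230,4)):
    v0=148+(u-80)*(135-148)/(287-80); vs=np.arange(int(v0)-3,int(v0)+5)
    w=g[vs,u]; gy=np.clip(w-w.min()-.5*np.ptp(w),0,None); P.append(at('top',(u,(gy*vs).sum()/gy.sum()),.105)[:2])
vx,vy,_,_=cv2.fitLine(np.float32(P),cv2.DIST_HUBER,0,.001,.001).ravel()
print('tube yaw',np.degrees(np.arctan(-vx/vy)), P[0],P[-1])
# rail end plates (dark)
for n,(x0,x1,y0,y1) in dict(Lend=(114,130,158,208),Rend=(378,394,140,192)).items():
    m=(g[y0:y1,x0:x1]<60).astype(np.uint8);k,lab,st,ce=cv2.connectedComponentsWithStats(m);i=1+st[1:,4].argmax()
    r=cv2.minAreaRect(np.argwhere(lab==i)[:,::-1].astype(np.float32)+[x0,y0]);print(n,r,st[i],at('top',r[0],.05))
# arrow: columns profile per row
for v in range(200,236,2): print(v,t[v,292:314].max(1))
# pos of black blobs
m=(g<25).astype(np.uint8);k,lab,st,ce=cv2.connectedComponentsWithStats(m)
for i in range(1,k):
    if 15<st[i,4]<600 and 190<ce[i,0]<320 and 130<ce[i,1]<240: print(st[i],ce[i])
Rd=lambda a:np.array([[np.cos(a),np.sin(a),0],[np.sin(a),-np.cos(a),0],[0,0,-1]])
print(ctrl.current_eef_rot())
for b in (0,90,180,270): print(b,[ctrl.ik(p,Rd(np.radians(b+2))) for p in ([.496,-.049,.1],[.574,-.122,.1],[.574,-.235,.1],[.574,.035,.11])])
E
```

```text
tube yaw 2.1684868 [0.629  0.3596] [0.644  0.0653]Traceback (most recent call last):
  File "<stdin>", line 13, in <module>
cv2.error: OpenCV(4.12.0) /io/opencv/modules/imgproc/src/convhull.cpp:143: error: (-215:Assertion failed) total >= 0 && (depth == CV_32F || depth == CV_32S) in function 'convexHull'
```

```bash
python3 - <<'E'
from h import *
t=cv2.imread('pics/top0.png');g=cv2.cvtColor(t,cv2.COLOR_BGR2GRAY).astype(float)
P=[]
for u in list(range(92,148,4))+list(range(188,230,4)):
    v0=148+(u-80)*(135-148)/(287-80); vs=np.arange(int(v0)-3,int(v0)+5)
    w=g[vs,u]; gy=np.clip(w-w.min()-.5*np.ptp(w),0,None); P.append(at('top',(u,(gy*vs).sum()/gy.sum()),.105)[:2])
print(np.array(P).T)
for n,(x0,x1,y0,y1) in dict(Lend=(114,130,158,208),Rend=(378,394,140,192)).items():
    m=(g[y0:y1,x0:x1]<60).astype(np.uint8);k,lab,st,ce=cv2.connectedComponentsWithStats(m);i=1+st[1:,4].argmax()
    r=cv2.minAreaRect((np.argwhere(lab==i)[:,::-1]+[x0,y0]).astype(np.float32));print(n,r,at('top',r[0],.05))
for v in range(198,212,2): print(v,g[v,292:312].astype(int))
m=(g<25).astype(np.uint8);k,lab,st,ce=cv2.connectedComponentsWithStats(m)
for i in range(1,k):
    if 15<st[i,4]<600 and 190<ce[i,0]<320 and 130<ce[i,1]<240: print(st[i],ce[i])
Rd=lambda a:np.array([[np.cos(a),np.sin(a),0],[np.sin(a),-np.cos(a),0],[0,0,-1]])
print(ctrl.current_eef_rot())
for b in (0,90,180,270): print(b,[ctrl.ik(p,Rd(np.radians(b+2))) for p in ([.496,-.049,.1],[.574,-.122,.1],[.574,-.235,.1],[.574,.035,.11])])
E
```

```text
[[0.629  0.6325 0.6324 0.6305 0.6309 0.6354 0.6349 0.6353 0.6353 0.6356
  0.6362 0.6366 0.6366 0.6369 0.6403 0.6408 0.6413 0.6414 0.6415 0.6426
  0.6426 0.6428 0.6429 0.6438 0.644 ]
 [0.3596 0.3511 0.3425 0.3338 0.3252 0.3168 0.3081 0.2995 0.2909 0.2823
  0.2737 0.265  0.2564 0.2477 0.1524 0.1437 0.135  0.1263 0.1176 0.1089
  0.1002 0.0915 0.0828 0.0741 0.0653]]
Lend ((123.0, 181.99998474121094), (11.999998092651367, 43.99999237060547), 0.0) [0.5627 0.3099 0.05  ]
Rend ((385.1097106933594, 164.98779296875), (44.1726188659668, 8.834522247314453), 83.6598129272461) [ 0.5846 -0.2886  0.05  ]
198 [141 147 150 151 149 150 150 142 139 145 151 150 149 151 152 154 150 154
 153 155]
200 [141 134 134 119  82  68  67  66  93 126 131 133 135 144 145 149 150 152
 152 154]
202 [152 152 152 143  85  65  67  67  90 136 145 141 135 126 128 141 146 151
 154 155]
204 [154 154 152 152  84  65  69  67  76 139 154 151 150 144 135 133 141 146
 151 152]
206 [151 152 151 153 121 108  95  88  88 140 153 153 152 151 145 132 130 143
 149 153]
208 [154 153 153 154 131 114 109 104 104 133 151 155 157 154 150 140 
[... 865 characters left out ...]
7787,  34.9673,  84.7613,  -0.    ,  60.2714, -29.7787]), array([-2.4595, 31.2096, 90.9387, -0.    , 57.8516, -4.4595])]
180 [array([ -12.5098,   27.1577,  102.203 ,   -0.    ,   50.6394, -104.5098]), array([ -17.8285,   32.7474,   89.733 ,   -0.    ,   57.5196, -109.8285]), array([ -27.7787,   34.9673,   84.7613,   -0.    ,   60.2714, -119.7787]), array([ -2.4595,  31.2096,  90.9387,  -0.    ,  57.8516, -94.4595])]
270 [array([-12.5098,  27.1577, 102.203 ,  -0.    ,  50.6394, 165.4902]), array([-17.8285,  32.7474,  89.733 ,  -0.    ,  57.5196, 160.1715]), array([-27.7787,  34.9673,  84.7613,  -0.    ,  60.2714, 150.2213]), array([ -2.4595,  31.2096,  90.9387,  -0.    ,  57.8516, 175.5405])]
```

Rail yaw is 2.15° (tube 2.2°, end plates 2.1°, lever tips 1.9°). The pointer sits about 118 mm to the right of the carriage. Freeing the right clamp now.

```bash
cat >> h.py <<'E'
YAW=np.radians(2.15);uy=np.array([-np.sin(YAW),np.cos(YAW),0]);ux=np.array([np.cos(YAW),np.sin(YAW),0])
Rd=lambda a:np.array([[np.cos(a),np.sin(a),0],[np.sin(a),-np.cos(a),0],[0,0,-1]])
def arc(K,th,z,r=.080):
    a=th+YAW;return [K[0]-r*np.cos(a),K[1]-r*np.sin(a),z],Rd(a)
def sweep(K,t0,t1,z,n,vel=.08,cN=None,r=.080):
    for th in np.linspace(t0,t1,n+1)[1:]:
        p,R=arc(K,th,z,r);h=ctrl.move_l(p,vel=vel,ori=R,contact_N=cN)
        print('th %.2f'%th,h,ctrl.current_contact_force())
        if h:return th
E
python3 - <<'E'
from h import *
K=[.5755,-.042]
ctrl.command_gripper(.36)
p,R=arc(K,.05,.17);ctrl.goto(p,R);print(ctrl.current_contact_force(),ctrl.current_t())
p[2]=.095;print(ctrl.move_l(p,vel=.08,contact_N=6),ctrl.current_tool_pos(),ctrl.current_contact_force())
cv2.imwrite('pics/t1.png',ctrl.read_camera('top'))
crop(ctrl.read_camera('side'),200,120,160,110,5,'pics/s1.png');print(ctrl.current_t())
E
```

```text
[0.0559 0.467  1.0377] 3.3417
False [ 0.4961 -0.0491  0.0954] [ 0.9317  0.1912 -0.253 ]
4.525
```

View pics/s1.png

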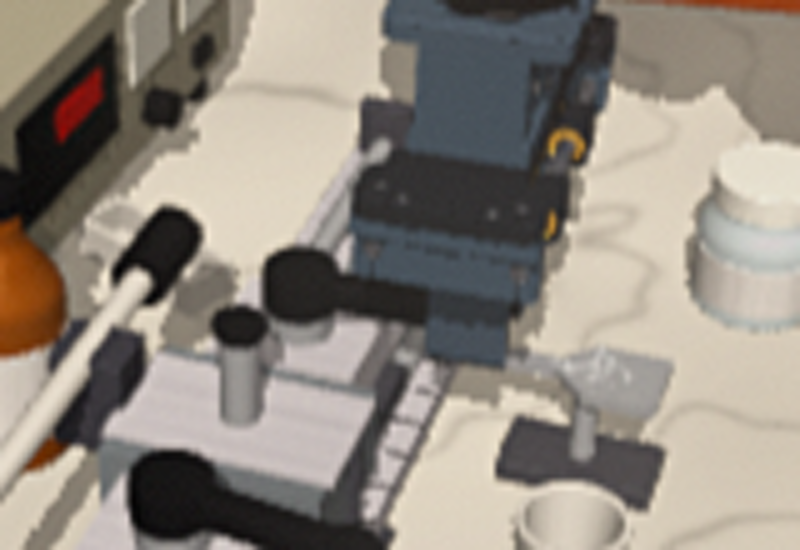

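The fingers straddle the right arm's end, at about (465,310) in the crop, with no contact force. Sweeping to free.

```bash
python3 - <<'E'
from h import *
K=[.5755,-.042]
if sweep(K,.05,1.45,.095,6,vel=.1,cN=25) is None:
    sweep(K,1.45,1.66,.095,2,vel=.04,cN=10)
p=ctrl.current_tool_pos();ctrl.move_l(p+[-.002,0,0],vel=.05)
p=ctrl.current_tool_pos();ctrl.move_l([p[0],p[1],.19],vel=.15)
ctrl.movej(np.array(ctrl.current_q())+[-35,0,0,0,0,0])
t=ctrl.read_camera('top');cv2.imwrite('pics/t2.png',t);crop(t,180,130,160,110,5,'pics/tc2.png');print(ctrl.current_t())
E
```

```text
th 0.28 False [-0.0641 -0.0155 -0.3974]
th 0.52 False [ 0.0563 -0.0854 -0.4982]
th 0.75 False [-0.5095 -0.7429 -0.2917]
th 0.98 False [ 0.0438 -0.495  -0.2809]
th 1.22 False [-1.0975 -0.0239 -0.2536]
th 1.45 False [ 0.3907 -0.1715  0.7986]
th 1.55 False [-0.7449  0.1637  0.1689]
th 1.66 False [-0.3723  0.7478  0.814 ]
9.9667
```

View pics/tc2.png

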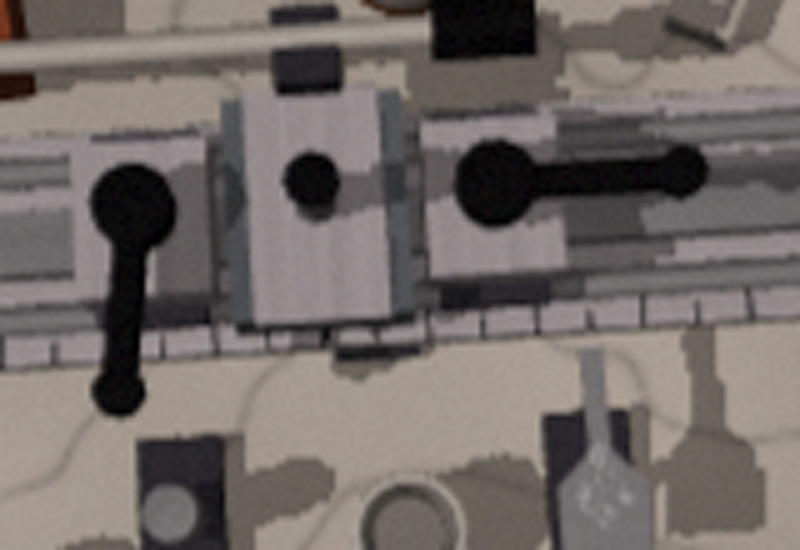

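The right arm now points along the rail, tip at crop (685,170). The arrow tip is clear at (594,350) and the stop has not shifted. Next: grip the post and slide the carriage.

```bash
python3 - <<'E'
from h import *
c=lambda u,v:((u+.5)/5-.5+180,(v+.5)/5-.5+130)
T=at('top',c(594.,350),.062);cap=at('top',c(312.5,180),.139)
print('T',T,'cap',cap,'d',(T-cap)@uy)
g=cv2.cvtColor(cv2.imread('pics/t2.png'),cv2.COLOR_BGR2GRAY);
for v in (201,203,205,207,209):print(g[v,292:306])
ctrl.command_gripper(.5)
R=Rd(YAW);C=cap.copy()
ctrl.goto([C[0],C[1],.19],R);ctrl.move_l([C[0],C[1],.106],vel=.1,contact_N=8)
ctrl.command_gripper(0.0)
p=np.array(ctrl.current_tool_pos());print('tcp',p,ctrl.current_grip_width(),ctrl.current_grasp_force(),ctrl.current_contact_force(),ctrl.current_t())
E
```

```text
T [ 0.5092 -0.086   0.062 ] cap [0.5735 0.0347 0.139 ] d -0.11826431317165596
[155 152 150 132 116 112 112 111 122 143 146 140 138 137]
[161 160 160 160 116 112 112 112 122 150 157 156 153 146]
[162 163 158 160 117 111 114 112 110 151 160 159 159 154]
[160 162 159 161 135 115 114 111 109 146 161 160 161 157]
[162 159 161 163 133 115 116 110 111 141 160 160 160 160]
tcp [0.5736 0.0348 0.1063] 0.24790064998744182 30.0006303191185 [-1.1743  0.5908  4.9066] 13.675
```

```bash
python3 - <<'E'
from h import *
cap=np.array([.5735,.0347,.139])
for u,v in((297.95,203),(298.13,205),(298.4,207),(298.35,209)):
    P=at('top',(u,v),.062);print(P,(P-cap)@uy)
p=np.array(ctrl.current_tool_pos())
for s,v in((.10,.08),(.1175,.05)):
    print(ctrl.move_l(p-s*uy,vel=v),ctrl.current_contact_force(),ctrl.current_tool_pos())
ctrl.sleep(.2);ctrl.command_gripper(.5);q=ctrl.current_tool_pos();ctrl.move_l([q[0],q[1],.19],vel=.15)
ctrl.movej(np.array(ctrl.current_q())+[-35,0,0,0,0,0])
t=ctrl.read_camera('top');cv2.imwrite('pics/t3.png',t);crop(t,220,130,160,110,5,'pics/tc3.png');print(ctrl.current_t())
g=cv2.cvtColor(t,cv2.COLOR_BGR2GRAY)
m=(g<25).astype(np.uint8);k,lab,st,ce=cv2.connectedComponentsWithStats(m)
for i in range(1,k):
    if 15<st[i,4]<600 and 190<ce[i,0]<400 and 130<ce[i,1]<240: print(st[i],ce[i])
for v in (201,203,205,207,209,211):print(g[v,292:306])
E
```

```text
[ 0.5016 -0.0847  0.062 ] -0.11659265594617056
[ 0.4972 -0.0849  0.062 ] -0.11661774612554063
[ 0.4927 -0.0853  0.062 ] -0.11684184152576256
[ 0.4882 -0.0849  0.062 ] -0.11635789948991694
False [-2.332   1.9084  4.4237] [ 0.5771 -0.065   0.1063]
False [-2.9123 -1.0961  4.5683] [ 0.5778 -0.0829  0.1063]
18.4
[320 126  22  13 238] [330.5966 131.563 ]
[288 143  14   2  21] [294.6667 143.4762]
[322 155  51  17 445] [343.182 162.182]
[380 154   6  12  40] [382.875 158.85 ]
[294 157  10  11  81] [298.7037 161.9877]
[199 163  16  50 433] [205.4342 184.0739]
[168 164 158 144 127 122 123 120 133 153 151 150 146 148]
[172 174 171 172 125 120 123 123 129 163 170 170 162 158]
[171 174 173 172 126 123 122 119 120 162 177 171 171 167]
[173 174 172 172 144 126 124 122 119 158 171 174 175 170]
[173 174 173 173 143 125 127 120 119 152 169 173 174 175]
[174 175 156 140 107 115 122 123 119 123 127 130 127 144]
```

View pics/tc3.png

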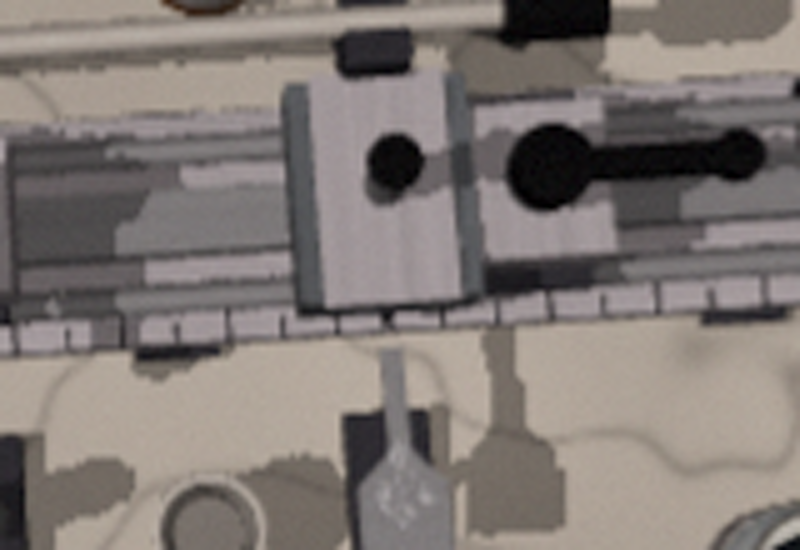

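The cap at crop (396,162) lines up with the arrow at (392,350) once the rail yaw is allowed for. The stop's edge touches the carriage and its arm still points right. Now clamp it.

```bash
python3 - <<'E'
from h import *
print('cap',at('top',(298.75,162.0),.139),'knob',at('top',(329.6,163.0),.125),'tip',at('top',(220+737.5/5-.5,130+153.5/5-.5),.114))
K=[.5797,-.1529]
ctrl.command_gripper(.36)
p,R=arc(K,1.57,.17);ctrl.goto(p,R)
p[2]=.095;h=ctrl.move_l(p,vel=.08,contact_N=6);print(h,ctrl.current_contact_force())
if not h and sweep(K,1.57,.1,.095,6,vel=.1,cN=25) is None:
    sweep(K,.1,-.15,.095,4,vel=.03,cN=10)
print(ctrl.current_tool_pos(),ctrl.current_t())
E
```

```text
cap [ 0.5776 -0.0823  0.139 ] knob [ 0.5766 -0.1482  0.125 ] tip [ 0.5827 -0.2298  0.114 ]
False [0.6143 1.0263 0.3009]
th 1.33 False [ 0.024  -0.6376  0.204 ]
th 1.08 False [-0.04   -0.2629  0.3449]
th 0.84 False [-0.5885  0.3024  0.8441]
th 0.59 False [-0.0315  0.0038  0.4023]
th 0.34 False [ 0.2218 -1.0889  0.0164]
th 0.10 False [0.3213 1.0653 0.8382]
th 0.04 False [ 1.2795 -2.0774  0.4874]
th -0.02 False [ 0.9687 -1.5371 -0.1945]
th -0.09 True [-0.1285 -6.258  -0.5237]
[ 0.5001 -0.1498  0.095 ] 24.8
```

```bash
python3 - <<'E'
from h import *
q=np.array(ctrl.current_tool_pos());ctrl.move_l(q-.003*uy,vel=.04);print(ctrl.current_contact_force())
q=np.array(ctrl.current_tool_pos());ctrl.move_l([q[0],q[1],.2],vel=.15)
ctrl.movej(np.array(ctrl.current_q())+[-40,0,0,0,0,0])
t=ctrl.read_camera('top');cv2.imwrite('pics/t4.png',t);crop(t,190,130,160,110,5,'pics/tc4.png');cv2.imwrite('pics/s4.png',ctrl.read_camera('side'));print(ctrl.current_t())
g=cv2.cvtColor(t,cv2.COLOR_BGR2GRAY)
m=(g<25).astype(np.uint8);k,lab,st,ce=cv2.connectedComponentsWithStats(m)
for i in range(1,k):
    if 60<st[i,4]<600 and 190<ce[i,0]<400 and 130<ce[i,1]<240: print(st[i],ce[i],at('top',ce[i],.139))
E
```

```text
[ 0.0064 -1.156   0.1474]
27.3417
[319 126  23  13 244] [330.5041 131.5615] [ 0.6406 -0.1514  0.139 ]
[379 146   9  41  83] [383.0964 166.6145] [ 0.5627 -0.2544  0.139 ]
[322 155  17  50 469] [330.9126 176.2601] [ 0.5457 -0.1466  0.139 ]
[294 157  10  11  85] [298.5294 162.1294] [ 0.5773 -0.0818  0.139 ]
[199 163  16  50 440] [205.4477 184.1682] [0.5368 0.1105 0.139 ]
```

View pics/tc4.png

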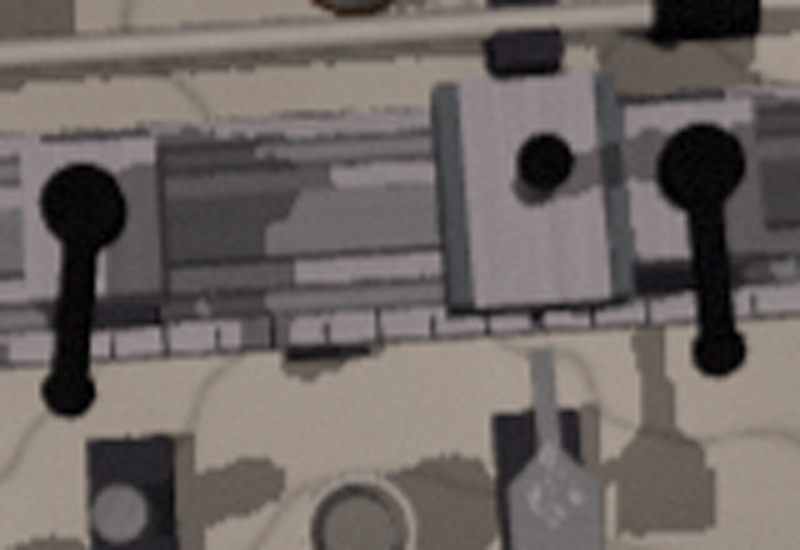

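```bash
python3 - <<'E'
from h import *
c=lambda u,v:((u+.5)/5-.5+190,(v+.5)/5-.5+130)
tip=at('top',c(719,350),.114);cap=at('top',c(545,161.5),.139);P=at('top',(298.13,205),.062);T=at('top',c(544,350),.062)
side=None
print(tip,cap,'tip-cap y',(tip-cap)@uy,'x',(tip-cap)@ux,'mark-cap',(P-cap)@uy,(T-cap)@uy)
E
```

```text
[ 0.5006 -0.1536  0.114 ] [ 0.5778 -0.082   0.139 ] tip-cap y -0.06871346455351778 x -0.07984811299060651 mark-cap 0.00011908072289318877 -0.0014912156062254892
```

The arm tip sits 69 mm beyond the carriage centre (70 mm expected when fully tight and touching), and the carriage is within about 1 mm of the mark. Handing in.

```bash
python3 -c "
from bench import ctrl
print(ctrl.sign_off(),ctrl.current_t())"
```

```text
the job is handed in; nothing more can be done
the job is handed in; nothing more can be done
```

The job is handed in: by camera, the carriage centre is within about 1.5 mm of the pointer and the right stop is clamped fully tight against it. The left stop and its lever were not touched, and the robot's clock read about 27 s at the last check.

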